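Fetch the padlock from the blocked drawer and put the tin and pot back

ROBOT

A 6-joint arm with a two-finger parallel gripper is mounted at the origin on a cart in front of the work surface, level with it; the furniture and walls round the work are solid. World frame = base frame: x ahead of the robot, y to its left, z up, the work surface at z = 0. Lengths are in m, angles in rad, forces in N, time in s.
With the tool pointing down it reaches from about 0.375 to 0.9 m from the base axis. Payload 3.1 kg.
Tool frame: the origin (TCP) lies at the very end of the fingers, on their centre line; the grasp point (between the pads) lies 19 mm behind it; z points along the fingers, y is the line along which they close (so a half turn about z gives the same grasp; the last joint's range is limited). The gripper opens to 85 mm and grips with 20 to 120 N. Pads are 22 mm wide; open, the fingers measure 114 mm over their backs; the gripper's body (76 mm by 85 mm) begins 54 mm behind the grasp point. The pads swing forward as they close: fully open they stand 13 mm farther back than shut.
Start: joints at [1.042, 0.527, 1.433, -0, 1.181, -0.178], TCP at [0.214, 0.587, 0.231] pointing down, gripper open.
Joint ranges: [-3.08, 3.08], [-0.75, 2.2], [0.22, 2.44], [-1.43, 4.57], [0, 2.65], [-2.85, 2.85]. Speed limits (rad/s): [2.79, 2.79, 3.14, 3.14, 3.14, 3.14].

INTERFACE

Orientations are given as a unit quaternion [x, y, z, w].
In Python, from station import sense, snapshot, camera_params, sign_off gives the robot as it stands.
- The arm moves only by the shell command python3 -m handwheel 'ROWS' [OPENING] [FORCE]. ROWS is JSON, a list that holds one entry, the list of rows, each a list of 4 numbers: the shift along the tool's x, y, z in units of 25 mm (1.0 is 25 mm), then the turn about the tool's z in units of 6 degrees (1.0 is 6 degrees). A call has 1 to 20 rows; each row shifts and turns the commanded pose from where the row before left it, along the tool's axes as they then stand; what a row does not reach is not made up. A row lasts 1/8 s, in which the tool goes at most 62.5 mm and 10.7 degrees, less where a joint would pass 70% of its speed; a pose out of reach is approached as far as the arm can. A call is refused whole if a number of a shift passes 1 or a number of a turn 1, either way. A call with a gripper value outside its range is refused whole. OPENING is the finger opening in mm, from 0 to 85.4, set as the call begins (- or left out, the last holds). The fingers move at their own pace and stop on an object; FORCE is the grip in N (left out, the last holds). Time passes only in rows, so rows that do not move let the fingers close. It gives the time, the measured TCP pose, the force, the opening and the grip force at its end, in the units of the state.
- sense(): the state, without advancing time (a new reading comes with each control period).
- snapshot(name): name is "side" or "top" or "wrist"; returns (picture, depth): 480x640x3 uint8, red, green, blue; 480x640 float32, m along the optical axis (not along the pixel's ray), 0 where there is no reading.
- camera_params(name): a dict with "mtx" (3x3 intrinsics, pixels), "extrinsics" (4x4, takes a point from camera to world coordinates); the wrist camera has in their place "hand_eye" (4x4, takes a point from camera to tool coordinates, whose origin is the TCP and whose axes are the flange's). Camera axes: x right, y up, looking along -z (the intrinsics and any distortion apply to the point x, -y, -z); pixel columns grow to the right and rows downward; lengths in m; the calibration is good to about 2 mm. A picture is of the moment at which its call begins: read the wrist's pose just before it. camera_params takes no time and is no camera call.
- sign_off(): hands the job in; it is judged then, once.
The state is a dict: "t": time; "q": joint angles; "qd": joint speeds; "tau": joint torques, N m; "tcp_pos": TCP position; "tool_rot": TCP orientation; "force": force on the tool from outside, world axes, zero at the start; "ft_torque": the same for the moment, N m; "finger_gap": opening from 0.0 (shut) to 1.0 (fully open); "gripper_force": force on a finger pad.
Only numpy, scipy, OpenCV 4.12 (cv2) and the standard library are available. Lean on these libraries where they do the work, as an engineer would, in place of code of your own. Each camera call takes 0.05 s, during which the arm holds its last target. There are 200 camera calls.

TASK

I need the brass padlock at the vice, but it is in the little clear-topped drawer and the wax tin and blue pot stand in front of it. Stand both of them upright on the black drip mat, pull the drawer out and lay the padlock flat in the middle of the bare steel anvil behind the vice's jaws. Then push the drawer fully shut and stand the wax tin and the blue pot upright again, each centred on the cork disc it came from.

Things in the scene. Friction and masses are not known exactly. Their poses are not given: they have to be found in the camera images.
- wax_tin: Tin of furniture wax: round, straight-sided, 65 mm across and 60 mm tall, white lid on an amber-brown body. Origin: centre of its underside, z up. It stands in front of the drawer on one of the two cork discs, the blue pot on the other; which is on which varies.
- blue_pot: Closed blue screw-top pot: round, straight-sided, 52 mm across and 50 mm tall. Origin: centre of its underside, z up.
- padlock: Old brass padlock lying flat, 67 x 40 x 18 mm. Origin: centre of its underside. Its x axis points towards the shackle: the solid body spans x = -33 to +3 mm and y = -20 to +20 mm, the thin shackle x = +3 to +34 mm. At the start it lies on the drawer's floor, 12 mm above the bench, seen through the clear top, shackle roughly towards the back.
- drawer_unit: Plywood drawer unit fixed to the bench, 115 mm deep (x), 140 wide (y), 66 high, with a closed clear plastic top. Origin: centre of its underside; the drawer comes out along its -x axis, towards the robot. The 12 mm thick wooden drawer front covers its front face, 8 to 60 mm above the bench. Drawer inside: 103 mm deep, 112 wide, floor 12 mm above the bench, walls up to 50 mm.
- parts_drawer (a joint): How far the drawer is pulled out, in m: 0 shut (as at the start) to 0.092 at its stop. Slides along the unit's -x axis with about 1 N of friction and stays where it is left. Only within a few mm of the stop is the whole padlock clear of the unit's top. A tin or pot standing on a disc stops the drawer front after about 30 mm.
- drawer_knob (a point): Middle of the head of the drawer's dark steel knob, a round mushroom 23 mm in diameter (axis along the unit's x), head about 12 mm thick on a 12 mm stem; the knob stands 26 mm out from the drawer front, this point 18 mm out and 44 mm above the bench. Moves with the drawer; its axes are the unit's.
- mat_centre (a point): Centre of the upper face of the black rubber drip mat, fixed to the bench: 160 mm along its own x, 86 mm along its own y, upper face 3 mm above the bench. Room for the tin and the pot one behind the other along x.
- anvil (a point): Centre of the flat, bare steel anvil pad on the fixed bench vice, behind its jaws: about 80 mm along world x and 60 mm along world y, pad surface at this point's height, about 121 mm above the bench. The jaws, nearer the robot, stand 50 mm higher, with their faces across x.
- disc_left: Cork disc fixed to the bench in front of the drawer, 68 mm across, 4 mm thick, on the unit's +y side. Origin: centre of its underside. One of the two standing places: 131 mm in front of the unit's origin and 43 mm to the side.
- disc_right: The same cork disc on the unit's -y side, 86 mm from the other.

How it is judged:
On the way, in this order (a step that is already met when the one before it is completed fails the run):
1. the wax tin and the blue pot both stand upright on the drip mat, released (x of wax_tin in the frame of mat_centre between -0.08 and 0.08 m and y of wax_tin in the frame of mat_centre between -0.043 and 0.043 m and z of each of wax_tin, blue_pot in the frame of mat_centre below 0.008 m and angle between each of wax_tin, blue_pot's own z axis and vertical below 0.12 rad and x of blue_pot in the frame of mat_centre between -0.08 and 0.08 m and y of blue_pot in the frame of mat_centre between -0.043 and 0.043 m and contact force between each of wax_tin, blue_pot and the fingers below 0.3 N), for 0.2 s.
2. the drawer is pulled out at least 70 mm while both still stand on the mat (all of step 1 and value of joint parts_drawer above 0.07 m), for 0.2 s.
3. the padlock lies flat on the middle of the anvil, released (all of step 1 and horizontal distance between padlock and anvil below 0.015 m and z of padlock in the frame of anvil between -0.008 and 0.008 m and angle between padlock's own z axis and vertical below 0.15 rad and contact force between padlock and the fingers below 0.3 N), for 0.2 s.
4. the drawer is pushed fully shut again, both still on the mat (all of step 1 and value of joint parts_drawer below 0.005 m), for 0.2 s.
At the end, for the whole second after the job is handed in: Glue bottle and blue pot each stand upright within 15 mm of where they stood at the start, the padlock lies flat within 15 mm of the anvil's centre, the drawer is shut to within 6 mm, and all is released and at rest (distance of each of wax_tin, blue_pot from where it was at the start of the episode below 0.015 m and angle between each of wax_tin, blue_pot's own z axis and vertical below 0.1 rad and value of joint parts_drawer below 0.006 m and horizontal distance between padlock and anvil below 0.015 m and z of padlock in the frame of anvil between -0.008 and 0.008 m and angle between padlock's own z axis and vertical below 0.15 rad and contact force between each of padlock, wax_tin, blue_pot and the fingers below 0.3 N and linear speed of each of wax_tin, blue_pot, padlock below 0.02 m/s); the robot touches nothing.
It fails at once if the wax tin or the blue pot is knocked over (angle between any of wax_tin, blue_pot's own z axis and vertical above 0.6 rad).
It also fails if it takes over 147 s, if anything falls off the work surface, if the arm or the gripper's body presses on something with over 40 N, if the wrist force passes 120 N, or if a joint passes its speed limit or range.

## Working session

There is one attempt and no reset: what is moved stays moved. The work goes in short steps, Python scripts to look and compute and a shell command to move; the robot and the scene stay as the last step left them, time stands still between calls to the robot, and variables do not carry over. Pictures are saved under pics/ and viewed, at most 14 in all, crops included, and the job is handed in when it is done.

```bash
ls; mkdir -p pics
cat > h.py <<'E'
import numpy as np, cv2
from station import sense, snapshot, camera_params
def snap(n, f=None):
    s=sense(); im,d=snapshot(n)
    if f: cv2.imwrite('pics/'+f, im[:,:,::-1])
    return s,im,d
def c2w(n,s=None):
    p=camera_params(n)
    if 'extrinsics' in p: return np.array(p['mtx']),np.array(p['extrinsics'])
    from scipy.spatial.transform import Rotation as R
    T=np.eye(4);T[:3,:3]=R.from_quat(s['tool_rot']).as_matrix();T[:3,3]=s['tcp_pos']
    return np.array(p['mtx']),T@np.array(p['hand_eye'])
def ray(n,uv,s=None):
    K,T=c2w(n,s); x=(uv[0]-K[0,2])/K[0,0]; y=(uv[1]-K[1,2])/K[1,1]
    return T[:3,3], T[:3,:3]@np.array([x,-y,-1.])
def onz(n,uv,z,s=None):
    o,d=ray(n,uv,s); return o+d*(z-o[2])/d[2]
def dep(n,uv,d,s=None):
    o,r=ray(n,uv,s); return o+r*d
def cloud(n,d,s=None):
    K,T=c2w(n,s); v,u=np.mgrid[:480,:640]
    P=np.stack([(u-K[0,2])/K[0,0],-(v-K[1,2])/K[1,1],-np.ones_like(u,float)],-1)*d[...,None]
    return P@T[:3,:3].T+T[:3,3]
E
python3 - <<'E'
from h import *
for n in ('top','side'):
    s,im,d=snap(n,n+'0.png'); p=camera_params(n); print(n,p.keys()); K,T=c2w(n); print(K.round(1).tolist(),T.round(3).tolist()); np.savez('%s0.npz'%n,im=im,d=d)
print(camera_params('wrist')); print(s)
E
```

```text
pics
top dict_keys(['mtx', 'extrinsics'])
[[518.6, 0.0, 317.0], [0.0, 518.6, 248.3], [0.0, 0.0, 1.0]] [[0.012, 0.999, -0.035, 0.491], [-1.0, 0.012, -0.0, 0.16], [0.0, 0.035, 0.999, 0.95], [0.0, 0.0, 0.0, 1.0]]
side dict_keys(['mtx', 'extrinsics'])
[[595.7, 0.0, 329.9], [0.0, 595.7, 231.6], [0.0, 0.0, 1.0]] [[1.0, 0.023, 0.011, 0.553], [0.0, 0.429, -0.903, -0.642], [-0.025, 0.903, 0.429, 0.466], [0.0, 0.0, 0.0, 1.0]]
{'mtx': array([[341.44707216,   0.        , 316.33097114],
       [  0.        , 341.44707216, 236.4093309 ],
       [  0.        ,   0.        ,   1.        ]]), 'hand_eye': array([[ 1.18015304e-03,  9.49417179e-01,  3.14015329e-01,
         8.03702591e-02],
       [ 9.99999160e-01, -1.28855868e-03,  1.37661112e-04,
         4.16014443e-04],
       [ 5.35325003e-04,  3.14014903e-01, -9.49417903e-01,
        -1.42204642e-01],
       [ 0.00000000e+00,  0.00000000e+00,  0.00000000e+00,
         1.00000000e+00]])}
{'t': 0.05, 'q': array([ 1.04250522e+00,  5.28452062e-01,  1.43389950e+00,  5.82296030e-07,
        1.18143585e+00, -1.78509297e-01]), 'qd': array([ 0.0015295 , -0.00146808,  0.00154708, -0.00195768, -0.00148815,
        0.00044954]), 'tau': array([ 3.29788954e-04, -4.43694592e+01, -1.78778726e+01, -1.64774260e-04,
        3.85546329e-03,  2.95153939e-05]), 'tcp_pos': array([0.21378957, 0.58652703, 0.2303432 ]), 'tool_rot': array([ 1.74000714e-01,  9.84744915e-01, -1.02946685e-03, -3.80043459e-04]), 'force': array([-0.67196051, -0.41469194,  0.26039147]), 'ft_torque': array([ 0.02995109, -0.03285465, -0.03048757]), 'gripper_force': 0.0, 'finger_gap': 1.0023598664189188}
```

View pics/top0.png

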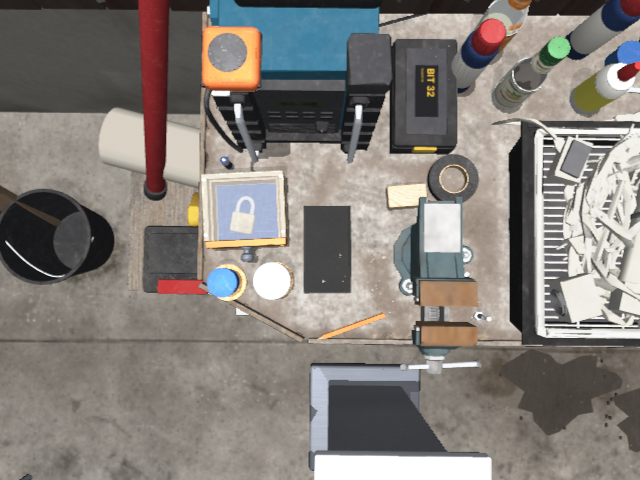

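View pics/side0.png

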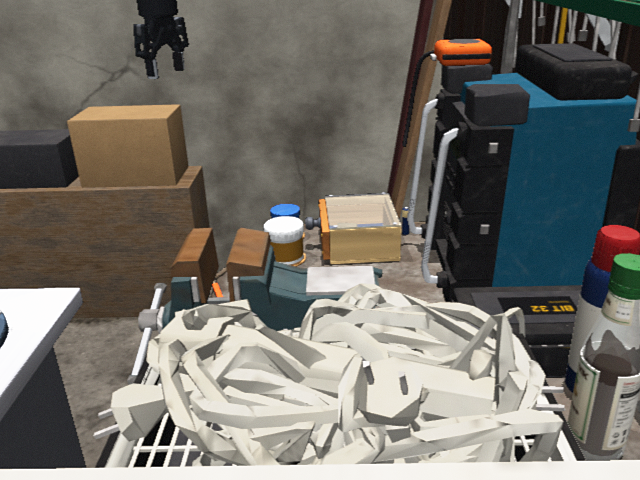

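The top view has the blue pot on the left disc at about (223,282), the white-lidded tin on the right disc at (272,280) and the unit at (245,210). The knob is at (248,256), the mat at (327,249), the anvil pad at (443,228), and the jaws are at rows 290 and 335. The side view has the tin in front of the pot at (284,235), and the drawer's knob at (311,223).

```bash
cat > m0.py <<'E'
from h import *
z=np.load('top0.npz');im,d=z['im'],z['d'];P=cloud('top',d)
hsv=cv2.cvtColor(im,cv2.COLOR_RGB2HSV)
def blob(mask,box,name,zz=None):
    x0,y0,x1,y1=box; m=np.zeros((480,640),np.uint8); m[y0:y1,x0:x1]=mask[y0:y1,x0:x1]
    m=cv2.morphologyEx(m,cv2.MORPH_OPEN,np.ones((3,3),np.uint8))
    c=max(cv2.findContours(m,cv2.RETR_EXTERNAL,cv2.CHAIN_APPROX_NONE)[0],key=cv2.contourArea)
    mm=np.zeros_like(m);cv2.drawContours(mm,[c],-1,1,-1)
    q=P[(mm>0)&(d>0)]; zm=np.median(q[:,2]); h=zm if zz is None else zz
    r=cv2.minAreaRect(c); b=cv2.boxPoints(r); B=np.array([onz('top',p,h)[:2] for p in b])
    L=[np.linalg.norm(B[i]-B[(i+1)%4]) for i in range(2)]; e=B[1]-B[0]
    (cx,cy),rad=cv2.minEnclosingCircle(c)
    print(name,'z',zm.round(4),'uv',np.round(r[0],1),'ctr',onz('top',r[0],h).round(4),'sides',np.round(L,4),'edge0 ang deg',np.degrees(np.arctan2(e[1],e[0])).round(1),'circ',onz('top',(cx,cy),h).round(4), 'n',len(q))
H,S,V=hsv[...,0],hsv[...,1],hsv[...,2]
blob(((H>95)&(H<115)&(S>150)&(V>100)).astype(np.uint8),(200,260,245,305),'pot')
blob(((S<60)&(V>200)).astype(np.uint8),(245,255,300,305),'tin')
blob((V<60).astype(np.uint8),(295,195,360,305),'mat')
blob((V<110).astype(np.uint8),(238,247,260,265),'knob',.044)
blob(((S<60)&(V>170)).astype(np.uint8),(415,195,470,265),'anvil')
blob(((P[...,2]>.055)&(P[...,2]<.08)).astype(np.uint8),(190,160,300,250),'unit')
for n,(u,v) in dict(unitTL=(205,178),unitTR=(283,175),clear=(265,200),lock=(240,223),jawB=(446,292),jawF=(446,334),bench=(370,200),pole=(155,185),shelfbox=(420,95),stackL=(230,55),handle=(245,140),stick=(250,308),penc=(350,325),tape=(453,180),tray=(530,230),frontwood=(245,243)).items(): print(n,P[v,u].round(3),im[v,u])
E
python3 m0.py
```

```text
Traceback (most recent call last):
  File "m0.py", line 15, in <module>
    blob(((H>95)&(H<115)&(S>150)&(V>100)).astype(np.uint8),(200,260,245,305),'pot')
    ~~~~^^^^^^^^^^^^^^^^^^^^^^^^^^^^^^^^^^^^^^^^^^^^^^^^^^^^^^^^^^^^^^^^^^^^^^^^^^^
  File "m0.py", line 7, in blob
    c=max(cv2.findContours(m,cv2.RETR_EXTERNAL,cv2.CHAIN_APPROX_NONE)[0],key=cv2.contourArea)
ValueError: max() iterable argument is empty
```

Run:
```python
import cv2
a=cv2.imread('pics/top0.png')[150:310,190:490]; cv2.imwrite('pics/top0c.png',cv2.resize(a,None,fx=2.66,fy=2.66,interpolation=cv2.INTER_CUBIC))
```

```text
(no output)
```

View pics/top0c.png

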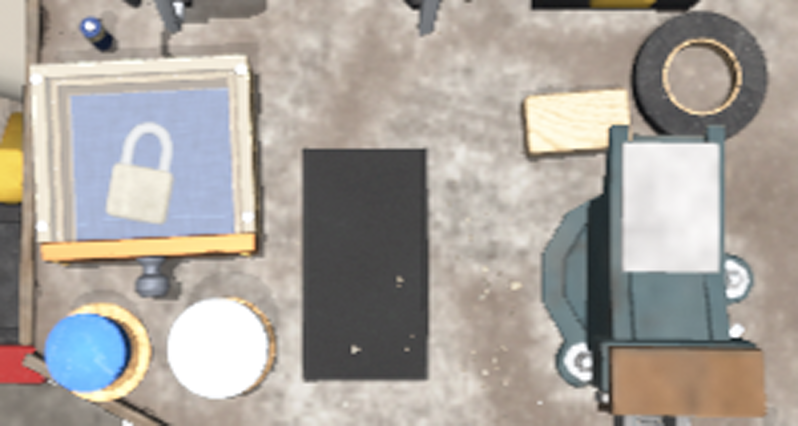

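The crop shows the padlock through the lid with its shackle to the back and tilted slightly to the right. The bit of dark stem plus head sticking out at about (153,277) in the crop is the knob, and both cork rims peek out beside the pots.

```bash
sed -i 's/(H<115)&(S>150)&(V>100)/(H<118)\&(S>120)\&(V>120)/' m0.py
python3 - <<'E'
from h import *
im=np.load('top0.npz')['im'];print(cv2.cvtColor(im,cv2.COLOR_RGB2HSV)[282,222],im[282,222])
E
python3 m0.py
```

```text
[101 127 255] [128 210 255]
pot z 0.0544 uv [222. 282.] ctr [0.4618 0.323  0.0544] sides [0.0518 0.0482] edge0 ang deg -89.3 circ [0.4616 0.3232 0.0544] n 645
tin z 0.0645 uv [271.5 280.5] ctr [0.4657 0.2368 0.0645] sides [0.0632 0.063 ] edge0 ang deg -89.3 circ [0.4657 0.2397 0.0645] n 1138Traceback (most recent call last):
  File "m0.py", line 17, in <module>
    blob((V<60).astype(np.uint8),(295,195,360,305),'mat')
    ~~~~^^^^^^^^^^^^^^^^^^^^^^^^^^^^^^^^^^^^^^^^^^^^^^^^^
  File "m0.py", line 7, in blob
    c=max(cv2.findContours(m,cv2.RETR_EXTERNAL,cv2.CHAIN_APPROX_NONE)[0],key=cv2.contourArea)
ValueError: max() iterable argument is empty
```

```bash
sed -i "s/blob((V<60)/blob((V<95)/" m0.py
python3 - <<'E'
from h import *
im=np.load('top0.npz')['im'];h=cv2.cvtColor(im,cv2.COLOR_RGB2HSV)
for p in ((222,285),(327,240),(248,256),(443,228),(240,224),(245,243)):print(p,h[p[1],p[0]])
E
python3 m0.py
```

```text
(222, 285) [101 130 254]
(327, 240) [ 0  0 72]
(248, 256) [111  26 183]
(443, 228) [  0   2 245]
(240, 224) [ 23  22 233]
(245, 243) [ 22 107 254]
pot z 0.0544 uv [222. 282.] ctr [0.4618 0.323  0.0544] sides [0.0518 0.0482] edge0 ang deg -89.3 circ [0.4616 0.3232 0.0544] n 645
tin z 0.0645 uv [271.5 280.5] ctr [0.4657 0.2368 0.0645] sides [0.0632 0.063 ] edge0 ang deg -89.3 circ [0.4657 0.2397 0.0645] n 1138
mat z 0.0037 uv [327. 249.] ctr [0.5227 0.1416 0.0037] sides [0.0842 0.1571] edge0 ang deg -89.3 circ [0.5232 0.1425 0.0037] n 3985
knob z 0.0013 uv [253.  250.5] ctr [0.5171 0.2717 0.044 ] sides [0.0105 0.0122] edge0 ang deg -89.3 circ [0.5171 0.2708 0.044 ] n 45
anvil z 0.1202 uv [442.  227.5] ctr [ 0.5556 -0.0402  0.1202] sides [0.0787 0.0578] edge0 ang deg 0.3 circ [ 0.5555 -0.0394  0.1202] n 1793
unit z 0.0663 uv [242.8 209.1] ctr [0.5871 0.2876 0.0663] sides [0.1413 0.1273] edge0 ang deg -86.5 circ [0.5879 0.2875 0.0663] n 6054
unitTL [0.64  0.353 0.066] [248 245 239]
unitTR [0.652 0.222 0.036] [181 167 138]
clear [0.603 0.25  0.068] [173 185 216]
lock [0.563 0.292 0.065] [237 233 219]
jawB [ 0.455 -0.035  0.168] [168 135 106]
jawF [ 0.392 -0.034  0.171] [172 129  92]
bench [ 0.614  0.063 -0.003] [184 176 166]
pole [ 0.694  0.576 -0.369] [92 33 35]
shelfbox [ 0.788 -0.014  0.067] [41 41 43]
stackL [0.741 0.266 0.341] [162 161 163]
handle [0.682 0.272 0.164] [122 125 129]
stick [ 0.413  0.281 -0.003] [46 43 39]
penc [0.386 0.099 0.009] [248 151  88]
tape [ 0.652 -0.088  0.003] [182 168 157]
tray [ 0.553 -0.178  0.128] [66 65 65]
frontwood [0.529 0.284 0.061] [254 225 147]
```

```bash
cat >> h.py <<'E'
def togo(x,y,z,s=None,pr=True):
    "units needed, with closing axis along world y (tool x = -world x)"
    from scipy.spatial.transform import Rotation as R
    s=s or sense(); M=R.from_quat(s['tool_rot']).as_matrix(); d=np.array([x,y,z])-s['tcp_pos']
    yaw=np.degrees(np.arctan2(M[1,1],M[0,1]))
    print('t %.1f'%s['t'],'tcp',s['tcp_pos'].round(4),'yaw',yaw.round(2),'turn',round(-(90-yaw)/6,2),'shift',(M.T@d/.025).round(2))
E
python3 -m handwheel '[[[0,0,-0.4,-1],[0,0,-0.4,-1],[0,0,0,-1],[0,0,0,-0.33]]]'; python3 -c "
from h import *; togo(.4,.27,.25)"
```

```text
t: 0.6
tcp_pos: [0.214, 0.5868, 0.2509]
tool_rot: [0.0, 1.0, -0.0, -0.0]
force: [0.4, 0.2, 0.2]
finger_gap: 1.001
gripper_force: 0.0
t 0.6 tcp [0.214  0.5868 0.2509] yaw 89.98 turn -0.0 shift [ -7.45 -12.67   0.04]
```

```bash
python3 -m handwheel '[[[-0.57,-0.97,0,0],[-0.57,-0.97,0,0],[-0.57,-0.97,0,0],[-0.57,-0.97,0,0],[-0.57,-0.97,0,0],[-0.57,-0.97,0,0],[-0.57,-0.97,0,0],[-0.57,-0.97,0,0],[-0.57,-0.97,0,0],[-0.57,-0.97,0,0],[-0.57,-0.97,0,0],[-0.57,-0.97,0,0],[-0.57,-0.97,0,0],[0,0,0,0]]]' 66
python3 - <<'E'
from h import *
s,im,d=snap('wrist','w1.png'); np.savez('w1.npz',im=im,d=d,**{k:s[k] for k in('tcp_pos','tool_rot')}); togo(.462,.323,.1)
E
```

```text
t: 2.35
tcp_pos: [0.3997, 0.2705, 0.2511]
tool_rot: [0.002, 1.0, -0.0, -0.0]
force: [-0.7, 0.4, -0.3]
finger_gap: 0.772
gripper_force: 0.0
t 2.4 tcp [0.3991 0.2713 0.2511] yaw 89.8 turn -0.03 shift [-2.51  2.08  6.04]
```

View pics/w1.png

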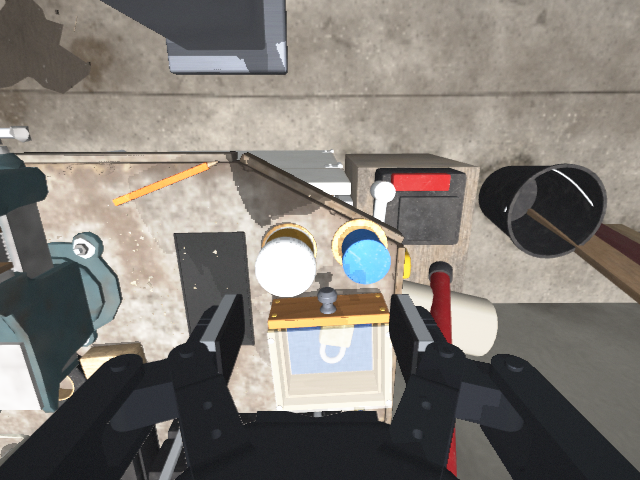

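The wrist view (robot side up) shows the tin's lid at about (287,267), the pot's lid at (367,259), the knob at (326,299) and the padlock at (336,343) under the clear top. I'll triangulate against the top view.

```bash
cat > tri.py <<'E'
from h import *
def tri(o1,d1,o2,d2):
    A=np.stack([d1,-d2],1); t=np.linalg.lstsq(A,o2-o1,rcond=None)[0]; a,b=o1+d1*t[0],o2+d2*t[1]; return (a+b)/2,np.linalg.norm(a-b)
def circ(im,m,box):
    x0,y0,x1,y1=box; k=np.zeros((480,640),np.uint8); k[y0:y1,x0:x1]=m[y0:y1,x0:x1]
    k=cv2.morphologyEx(k,cv2.MORPH_OPEN,np.ones((3,3),np.uint8))
    c=max(cv2.findContours(k,cv2.RETR_EXTERNAL,cv2.CHAIN_APPROX_NONE)[0],key=cv2.contourArea)
    return cv2.fitEllipse(cv2.convexHull(c)),c
E
python3 - <<'E'
from tri import *
w=np.load('w1.npz'); s={k:w[k] for k in('tcp_pos','tool_rot')}; im,d=w['im'],w['d']; P=cloud('wrist',d,s)
t=np.load('top0.npz'); ti,Pt=t['im'],cloud('top',t['d'])
for n,zr,bw,bt in(('pot',(.05,.06),(335,225,395,290),(200,260,245,305)),('tin',(.06,.072),(250,230,322,302),(245,255,300,305))):
    ew,_=circ(im,((P[...,2]>zr[0])&(P[...,2]<zr[1])).astype(np.uint8),bw)
    et,_=circ(ti,((Pt[...,2]>zr[0])&(Pt[...,2]<zr[1])).astype(np.uint8),bt)
    p,e=tri(*ray('wrist',ew[0],s),*ray('top',et[0])); print(n,np.round(ew[0],1),np.round(et[0],1),p.round(4),'gap',e.round(4),'wr',onz('wrist',ew[0],np.mean(zr),s).round(4),'top',onz('top',et[0],np.mean(zr)).round(4))
for n,(u,v) in dict(knob=(326,297),front_top=(326,322),potside=(362,282),mat=(210,260),bench=(150,250),corkp=(340,235),corkt=(268,245)).items(): print(n,P[v,u].round(4),im[v,u])
# knob cloud
m=(P[...,2]>.03)&(P[...,2]<.06)&(P[...,0]>.485)&(P[...,0]<.515)&(P[...,1]>.25)&(P[...,1]<.31); q=P[m]; print('knob',len(q),q.min(0).round(4),q.max(0).round(4),np.median(q,0).round(4))
h=cv2.cvtColor(im,cv2.COLOR_RGB2HSV)
m=(h[...,2]<95).astype(np.uint8); e,c=circ(im,m,(165,225,205,345)); 
b=[c[np.argmin(c[:,0,0]+c[:,0,1])][0],c[np.argmax(c[:,0,0]-c[:,0,1])][0]]; print('mat robot-side corners',b,[onz('wrist',x,.003,s).round(4) for x in b])
E
```

```text
pot [366.2 261.2] [221.1 282.3] [0.4611 0.3248 0.0509] gap 0.0007 wr [0.4593 0.3238 0.055 ] top [0.4612 0.3244 0.055 ]
tin [285.1 268.4] [270.9 280.6] [0.4653 0.2377 0.0601] gap 0.0009 wr [0.4625 0.2379 0.066 ] top [0.4656 0.2376 0.066 ]
knob [0.5022 0.281  0.0547] [158 163 174]
front_top [0.5312 0.2811 0.0592] [254 222 129]
potside [0.4845 0.3204 0.0536] [113 194 253]
mat [0.4791 0.1389 0.0016] [79 79 79]
bench [ 0.4667  0.0653 -0.0011] [211 192 177]
corkp [0.4467 0.2989 0.0031] [252 225 150]
corkt [0.4383 0.2206 0.0613] [226 230 231]
knob 281 [0.4975 0.2711 0.037 ] [0.515  0.2927 0.0561] [0.5021 0.2822 0.0507]
mat robot-side corners [array([174, 233], dtype=int32), array([204, 233], dtype=int32)] [array([0.4435, 0.0997, 0.003 ]), array([0.4436, 0.1357, 0.003 ])]
```

```bash
python3 -m handwheel '[[[-0.6,0.53,1,0],[-0.6,0.53,1,0],[-0.6,0.53,1,0],[-0.6,0.53,1,0],[0,0,1,0],[0,0,0,0]]]' 66; python3 -c "
from h import *; togo(.4605,.324,.012)"
```

```text
t: 3.15
tcp_pos: [0.4568, 0.3248, 0.1243]
tool_rot: [0.0, 1.0, -0.001, -0.003]
force: [-0.1, -0.6, -0.8]
finger_gap: 0.773
gripper_force: 0.0
t 3.1 tcp [0.4568 0.3248 0.1243] yaw 89.99 turn -0.0 shift [-0.17 -0.02  4.49]
```

```bash
python3 -m handwheel '[[[-0.1,0,0.9,0],[0,0,0.9,0],[0,0,0.9,0],[0,0,0.9,0],[0,0,0.9,0],[0,0,0,0]]]'; python3 -m handwheel '[[[0,0,0,0],[0,0,0,0],[0,0,0,0],[0,0,0,0],[0,0,0,0]]]' 40 40
```

```text
t: 3.9
tcp_pos: [0.4621, 0.3256, 0.0148]
tool_rot: [0.0, 1.0, 0.0, 0.001]
force: [-0.1, 0.1, 0.6]
finger_gap: 0.768
gripper_force: 0.1
t: 4.53
tcp_pos: [0.4622, 0.3254, 0.0151]
tool_rot: [0.001, 1.0, 0.001, 0.001]
force: [-1.0, 1.7, 5.9]
finger_gap: 0.6
gripper_force: 41.9
```

```bash
python3 -m handwheel '[[[0,0,-0.6,0],[0,0,-0.8,0],[0,0,-0.9,0],[0,0,-0.9,0],[0,0,-0.8,0],[-0.49,-0.92,0,0],[-0.49,-0.92,0,0],[-0.49,-0.92,0,0],[-0.49,-0.92,0,0],[-0.49,-0.92,0,0],[-0.49,-0.92,0,0],[-0.49,-0.92,0,0],[-0.49,-0.92,0,0],[0,0,0,0]]]'; python3 -c "
from h import *; togo(.560,.1416,.015)"
```

```text
t: 6.28
tcp_pos: [0.5604, 0.139, 0.1145]
tool_rot: [0.002, 1.0, -0.0, 0.001]
force: [0.6, 0.8, -0.4]
finger_gap: 0.596
gripper_force: 41.8
t 6.3 tcp [0.5604 0.139  0.1145] yaw 89.78 turn -0.04 shift [0.02 0.1  3.98]
```

```bash
python3 -m handwheel '[[[0,0.08,0.9,0],[0,0,0.9,0],[0,0,0.8,0],[0,0,0.6,0],[0,0,0.4,0],[0,0,0.2,0],[0,0,0.1,0],[0,0,0,0],[0,0,0,0]]]'
```

```text
t: 7.4
tcp_pos: [0.5598, 0.1425, 0.0167]
tool_rot: [0.001, 1.0, 0.0, 0.0]
force: [-0.1, 0.3, -0.8]
finger_gap: 0.597
gripper_force: 41.8
```

```bash
python3 -m handwheel '[[[0,0,0.06,0],[0,0,0,0]]]'; python3 -m handwheel '[[[0,0,0,0],[0,0,0,0],[0,0,0,0],[0,0,-0.4,0],[0,0,-1,0],[0,0,-1,0],[0,0,-1,0],[0,0,-1,0],[0,0,0,0]]]' 80;  python3 -c "
from h import *; togo(.4648,.2378,.115)"
```

```text
t: 7.65
tcp_pos: [0.5594, 0.1425, 0.0149]
tool_rot: [0.001, 1.0, 0.0, 0.0]
force: [-0.8, -1.2, -0.2]
finger_gap: 0.594
gripper_force: 41.8
t: 8.78
tcp_pos: [0.561, 0.1427, 0.1273]
tool_rot: [0.001, 1.0, 0.0, 0.003]
force: [-0.7, -0.0, -0.3]
finger_gap: 0.937
gripper_force: 0.0
t 8.8 tcp [0.561  0.1427 0.1273] yaw 89.94 turn -0.01 shift [3.86 3.8  0.47]
```

```bash
python3 -m handwheel '[[[0.96,0.95,0,0],[0.96,0.95,0,0],[0.96,0.95,0,0],[0.96,0.95,0,0],[0,0,0.5,0],[0,0,0,0]]]';  python3 - <<'E'
from h import *
togo(.4648,.2378,.015)
s,im,d=snap('wrist','w2.png')
E
```

```text
t: 9.52
tcp_pos: [0.4631, 0.2372, 0.111]
tool_rot: [0.0, 1.0, -0.0, -0.001]
force: [0.3, -0.3, 0.2]
finger_gap: 0.937
gripper_force: 0.0
t 9.5 tcp [0.4631 0.2372 0.111 ] yaw 89.95 turn -0.01 shift [-0.08  0.03  3.84]
```

View pics/w2.png

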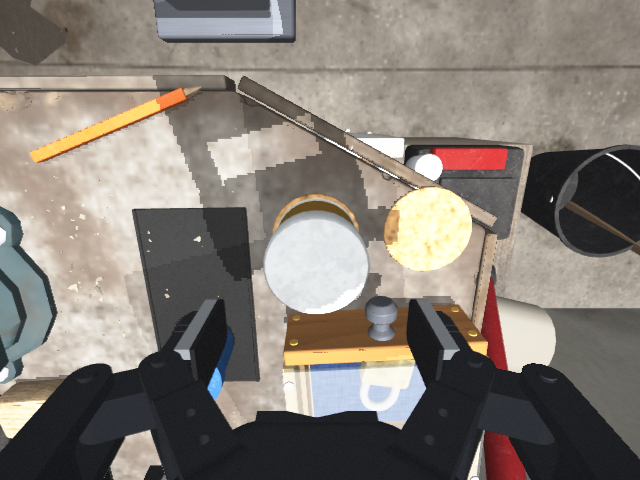

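The tin (316,262) is centred between the open fingers, and the left cork (428,228) is free. The pot stands on the mat, partly hidden behind the left finger at (222,370).

```bash
python3 -m handwheel '[[[-0.08,0.03,0.9,0],[0,0,0.9,0],[0,0,0.9,0],[0,0,0.7,0],[0,0,0.44,0],[0,0,0,0]]]'; python3 -m handwheel '[[[0,0,0,0],[0,0,0,0],[0,0,0,0],[0,0,0,0],[0,0,0,0]]]' 50 40
```

```text
t: 10.32
tcp_pos: [0.4658, 0.2378, 0.0157]
tool_rot: [0.001, 1.0, -0.0, -0.0]
force: [0.8, -0.2, -0.2]
finger_gap: 0.935
gripper_force: 0.0
t: 10.95
tcp_pos: [0.4661, 0.2384, 0.017]
tool_rot: [0.0, 1.0, 0.0, 0.001]
force: [0.3, -1.2, 5.6]
finger_gap: 0.753
gripper_force: 44.5
```

```bash
python3 -m handwheel '[[[0,0,-0.6,0],[0,0,-0.8,0],[0,0,-0.9,0],[0,0,-0.7,0],[-0.17,-0.8,0,0],[-0.17,-0.96,0,0],[-0.17,-0.96,0,0],[-0.17,-0.96,0,0],[0,-0.18,0,0],[0,0,0,0]]]'; python3 -c "
from h import *; togo(.483,.1416,.015)"
```

```text
t: 12.2
tcp_pos: [0.482, 0.142, 0.0915]
tool_rot: [0.001, 1.0, 0.0, -0.0]
force: [-0.4, 0.9, -1.8]
finger_gap: 0.754
gripper_force: 44.9
t 12.2 tcp [0.482  0.142  0.0915] yaw 89.89 turn -0.02 shift [-0.04 -0.02  3.06]
```

```bash
python3 -m handwheel '[[[0,0,0.9,0],[0,0,0.9,0],[0,0,0.7,0],[0,0,0.4,0],[0,0,0.14,0],[0,0,0,0],[0,0,0,0]]]'; python3 -m handwheel '[[[0,0,0,0],[0,0,0,0],[0,0,0,0],[0,0,-0.4,0],[0,0,-1,0],[0,0,-1,0],[0,0,-1,0],[0,0,-1,0],[0,0,-0.6,0],[0,0,0,0]]]' 80;  python3 - <<'E'
from h import *
togo(.506,.283,.115)
s,im,d=snap('top','t2.png'); np.savez('t2.npz',im=im,d=d)
P=cloud('top',d)
for n,lo,hi in(('tin',.058,.07),('pot',.047,.0575)):
    q=P[(P[...,2]>lo)&(P[...,2]<hi)&(P[...,0]>.43)&(P[...,0]<.6)&(P[...,1]>.09)&(P[...,1]<.2)];print(n,len(q),((q.max(0)+q.min(0))/2).round(4),np.ptp(q,0).round(3))
E
```

```text
t: 13.08
tcp_pos: [0.4825, 0.1423, 0.016]
tool_rot: [0.0, 1.0, 0.0, 0.0]
force: [-1.1, 2.3, 3.5]
finger_gap: 0.754
gripper_force: 44.9
t: 14.32
tcp_pos: [0.4831, 0.1419, 0.1414]
tool_rot: [0.001, 1.0, 0.0, 0.001]
force: [0.1, -0.2, -0.8]
finger_gap: 0.935
gripper_force: 0.0
t 14.3 tcp [0.4831 0.1419 0.1414] yaw 89.94 turn -0.01 shift [-0.91  5.65  1.06]
tin 1 [0.5676 0.1346 0.0581] [0. 0. 0.]
pot 597 [0.5628 0.1439 0.0528] [0.042 0.05  0.009]
```

View pics/t2.png

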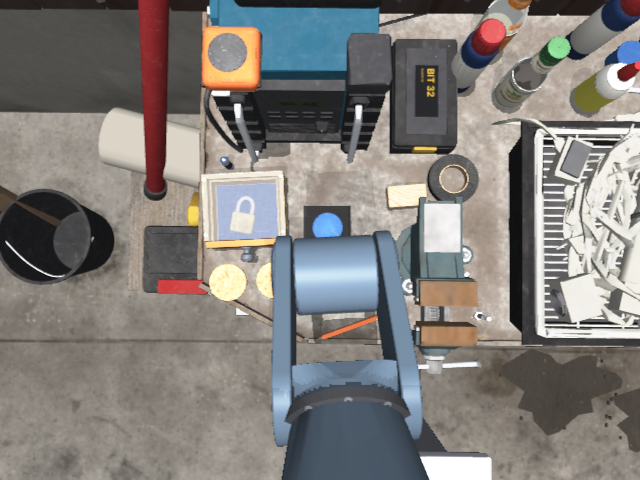

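The pot stands on the mat at (327,226) and the arm hides the tin. Both corks are bare, and the drawer is still shut with its knob at (248,256).

```bash
python3 -m handwheel '[[[-0.15,0.94,0,0],[-0.15,0.94,0,0],[-0.15,0.94,0,0],[-0.15,0.94,0.2,0],[-0.15,0.94,0.3,0],[-0.15,0.94,0.5,0],[0,0,0,-0.5],[0,0,0,0]]]' 50;  python3 - <<'E'
from h import *
togo(.506,.283,.025)
s,im,d=snap('wrist','w3.png'); P=cloud('wrist',d,s)
m=(P[...,2]>.035)&(P[...,2]<.06)&(P[...,0]>.485)&(P[...,0]<.512)&(P[...,1]>.25)&(P[...,1]<.31); q=P[m]; print('knob',len(q),q.min(0).round(4),q.max(0).round(4),np.median(q,0).round(4))
print('tin',[ (len(q),((q.max(0)+q.min(0))/2).round(4)) for q in [P[(P[...,2]>.055)&(P[...,2]<.07)&(P[...,0]<.6)&(P[...,1]<.2)&(P[...,1]>.08)]]])
E
```

```text
t: 15.38
tcp_pos: [0.5041, 0.2828, 0.1137]
tool_rot: [-0.026, 1.0, -0.0, -0.002]
force: [0.6, -1.3, -0.2]
finger_gap: 0.582
gripper_force: 0.0
t 15.4 tcp [0.5041 0.2828 0.1137] yaw 92.94 turn 0.49 shift [-0.09  0.01  3.55]
knob 763 [0.4978 0.2708 0.0361] [0.5113 0.2936 0.0567] [0.5028 0.2821 0.0513]
tin [(9702, array([0.482 , 0.1433, 0.0598]))]
```

View pics/w3.png

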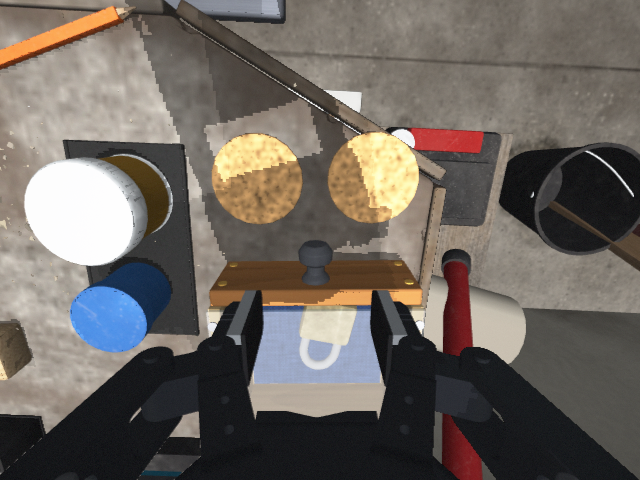

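Tin (86,210) and pot (120,308) both stand upright on the mat, both corks are bare, and the knob (315,260) lies between the fingers.

```bash
python3 -m handwheel '[[[-0.03,-0.02,0.9,0],[0,0,0.9,0],[0,0,0.9,0],[0,0,0.6,0],[0,0,0.25,0],[0,0,0,0]]]' 50; python3 -m handwheel '[[[0,0,0,0],[0,0,0,0],[0,0,0,0],[0,0,0,0],[0,0,0,0],[0,0,0,0]]]' 10 40; python3 -c "
from h import *; togo(.413,.278,.025)"
```

```text
t: 16.18
tcp_pos: [0.5059, 0.2823, 0.0264]
tool_rot: [-0.025, 1.0, -0.0, -0.0]
force: [0.6, -0.3, 0.4]
finger_gap: 0.584
gripper_force: 0.0
t: 16.92
tcp_pos: [0.5064, 0.282, 0.0275]
tool_rot: [-0.026, 1.0, -0.0, 0.001]
force: [0.1, -3.6, 6.4]
finger_gap: 0.235
gripper_force: 39.1
t 16.9 tcp [0.5064 0.282  0.0275] yaw 92.95 turn 0.49 shift [3.74 0.03 0.1 ]
```

```bash
python3 -m handwheel '[[[0.5,0,0,0],[0.6,0,0,0],[0.6,0,0,0],[0.6,0,0,0],[0.6,0,0,0],[0.4,0,0,0],[0.3,0,0,0],[0.1,0,0,0],[0,0,0,0],[0,0,0,0]]]'; python3 -c "
from h import *; togo(.413,.278,.025)"
```

```text
t: 18.18
tcp_pos: [0.4145, 0.2766, 0.0275]
tool_rot: [-0.026, 1.0, -0.001, 0.001]
force: [1.8, -9.4, 8.3]
finger_gap: 0.239
gripper_force: 40.0
t 18.2 tcp [0.4145 0.2766 0.0275] yaw 93.0 turn 0.5 shift [0.06 0.06 0.1 ]
```

```bash
python3 -m handwheel '[[[0,0,0,0],[0,0,0,0],[0,0,0,0],[0,0,-0.4,0],[0,0,-1,0],[0,0,-1,0],[-0.4,0,-1,0],[-0.4,0,-1,0],[-0.4,0,-1,0],[-0.4,0,-1,0],[-0.4,0,0,0],[0,0,0,0]]]' 60
python3 - <<'E'
from h import *
for i in (1,):
    s,im,d=snap('wrist','w4.png'); np.savez('w4.npz',im=im,d=d,**{k:s[k] for k in('tcp_pos','tool_rot')}); togo(.5,.28,.1)
s,im,d=snap('top'); np.savez('t4.npz',im=im,d=d)
E
```

```text
t: 19.68
tcp_pos: [0.4636, 0.2801, 0.1862]
tool_rot: [-0.025, 1.0, -0.0, -0.0]
force: [-0.3, -0.9, 0.5]
finger_gap: 0.7
gripper_force: 0.0
t 19.7 tcp [0.4626 0.2799 0.1856] yaw 92.92 turn 0.49 shift [-1.5  -0.07  3.42]
```

View pics/w4.png

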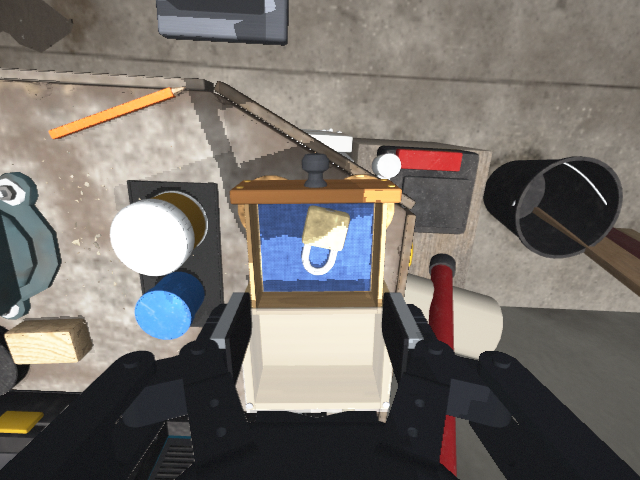

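The drawer is open and the padlock lies in it with its body at about (326,227) and shackle tip at (318,273). I'll locate it from its mask and depth in this view, and check it from a second wrist position.

```bash
cat > lock.py <<'E'
from tri import *
def lock(n,im,d,s,zt,x0,x1,y0,y1,zl,zh):
    P=cloud(n,d,s); m=((P[...,0]>x0)&(P[...,0]<x1)&(P[...,1]>y0)&(P[...,1]<y1)&(P[...,2]>zl)&(P[...,2]<zh)&(d>0)).astype(np.uint8)
    N,L,st,_=cv2.connectedComponentsWithStats(m); m=(L==1+np.argmax(st[1:,4])).astype(np.uint8)
    print(n,'z',np.median(P[m>0][:,2]).round(4),'n',m.sum())
    c=max(cv2.findContours(m,cv2.RETR_EXTERNAL,cv2.CHAIN_APPROX_NONE)[0],key=cv2.contourArea)
    X=np.array([onz(n,p[0],zt,s)[:2] for p in c])*1000
    r=cv2.minAreaRect(X.astype(np.float32)); print('all',np.round(r[0],1),np.round(r[1],1),round(r[2],1))
    k=cv2.morphologyEx(m,cv2.MORPH_OPEN,cv2.getStructuringElement(cv2.MORPH_ELLIPSE,(13,13)))
    c=max(cv2.findContours(k,cv2.RETR_EXTERNAL,cv2.CHAIN_APPROX_NONE)[0],key=cv2.contourArea)
    r2=cv2.minAreaRect(np.array([onz(n,p[0],zt,s)[:2] for p in c],np.float32)*1000); print('body',np.round(r2[0],1),np.round(r2[1],1),round(r2[2],1))
    v=np.array(r[0])-np.array(r2[0]); print('axis deg (body->all)',np.degrees(np.arctan2(v[1],v[0])).round(1),'sep',np.linalg.norm(v).round(1))
    return cv2.minAreaRect(c)[0]
E
python3 - <<'E'
from lock import *
w=np.load('w4.npz'); s={k:w[k] for k in('tcp_pos','tool_rot')}
t=np.load('t4.npz')
P=cloud('wrist',w['d'],s); print(P[225,325].round(4),P[225,365].round(4), P[278,270].round(4))
lock('wrist',w['im'],w['d'],s,.030,.43,.53,.24,.33,.021,.038)
try: lock('top',t['im'],t['d'],None,.030,.43,.53,.24,.33,.021,.038)
except Exception as e: print(e)
E
```

```text
[0.4704 0.2885 0.0306] [0.474  0.328  0.0113] [0.5341 0.237  0.0135]
wrist z 0.0289 n 2076
all [488.  287.1] [39.5 65.1] 81.1
body [474.7 289.1] [39.5 37.8] 81.0
axis deg (body->all) -8.9 sep 13.4
top z 0.0258 n 184
all [500.1 276.7] [51.1 22.7] 22.8
max() iterable argument is empty
```

```bash
python3 -m handwheel '[[[-0.2,0.18,0.8,1],[-0.2,0.18,0.8,0.97],[0,0,0.8,0],[0,0,0.8,0],[0,0,0,0]]]' 52
python3 - <<'E'
from lock import *
togo(.4747,.2891,.014)
s,im,d=snap('wrist','w5.png')
lock('wrist',im,d,s,.030,.43,.53,.24,.33,.0205,.038)
E
```

```text
t: 20.4
tcp_pos: [0.471, 0.2884, 0.1042]
tool_rot: [0.077, 0.997, -0.001, -0.003]
force: [-0.1, -0.3, 0.6]
finger_gap: 0.606
gripper_force: 0.0
t 20.4 tcp [0.471  0.2884 0.1042] yaw 81.13 turn -1.48 shift [-0.16  0.06  3.61]
wrist z 0.0289 n 3655
all [487.3 287.5] [39.2 65.2] 80.8
body [474.4 289.6] [39.1 39.2] 81.3
axis deg (body->all) -8.9 sep 13.0
```

View pics/w5.png

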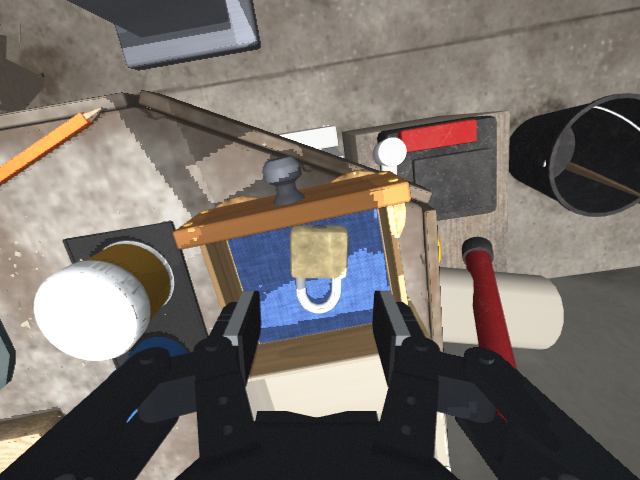

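The padlock's body (319,252) is squared up between the fingers with the shackle at (319,297), and the second measurement agrees within 1 mm.

```bash
python3 -m handwheel '[[[-0.14,0.06,0.8,0],[0,0,0.9,0],[0,0,0.8,0],[0,0,0.6,0],[0,0,0.3,0],[0,0,0.16,0],[0,0,0,0]]]'; python3 -m handwheel '[[[0,0,0,0],[0,0,0,0],[0,0,0,0],[0,0,0,0],[0,0,0,0]]]' 25 60;python3 -c "
from h import *; togo(.4747,.2891,.014)"
```

```text
t: 21.32
tcp_pos: [0.4773, 0.2902, 0.0177]
tool_rot: [0.077, 0.997, 0.0, 0.0]
force: [-0.4, 0.3, -0.2]
finger_gap: 0.61
gripper_force: 0.0
t: 21.95
tcp_pos: [0.4777, 0.2903, 0.0184]
tool_rot: [0.077, 0.997, 0.0, 0.001]
force: [0.0, -0.9, 6.4]
finger_gap: 0.447
gripper_force: 61.3
t 21.9 tcp [0.4777 0.2903 0.0184] yaw 81.12 turn -1.48 shift [ 0.11 -0.07  0.18]
```

```bash
python3 -m handwheel '[[[0,0,0,0],[0,0,0,0],[0.05,-0.03,0.12,0],[0,0,0.1,0],[0,0,0,0]]]' 52;python3 -m handwheel '[[[0,0,0,0],[0,0,0,0],[0,0,0,0],[0,0,0,0],[0,0,-0.2,0],[0,0,0,0]]]' 25 60
```

```text
t: 22.58
tcp_pos: [0.4754, 0.2894, 0.0116]
tool_rot: [0.077, 0.997, -0.0, -0.0]
force: [0.2, 0.3, 0.5]
finger_gap: 0.61
gripper_force: 0.0
t: 23.32
tcp_pos: [0.4755, 0.2895, 0.0172]
tool_rot: [0.077, 0.997, -0.0, -0.0]
force: [0.4, -0.8, -1.2]
finger_gap: 0.452
gripper_force: 60.8
```

```bash
python3 -m handwheel '[[[0,0,-0.6,0],[0,0,-1,0],[0,0,-1,0],[0,0,-1,0],[0,0,-1,0],[0,0,-1,0],[0,0,0,0]]]'
python3 - <<'E'
from h import *
togo(.5555,-.04,.22)
s,im,d=snap('wrist','w6.png')
E
```

```text
t: 24.2
tcp_pos: [0.477, 0.2901, 0.1595]
tool_rot: [0.077, 0.997, 0.001, 0.002]
force: [0.3, -0.9, -2.0]
finger_gap: 0.455
gripper_force: 60.9
t 24.2 tcp [0.477  0.2901 0.1595] yaw 81.12 turn -1.48 shift [ -5.15 -12.55  -2.43]
```

View pics/w6.png

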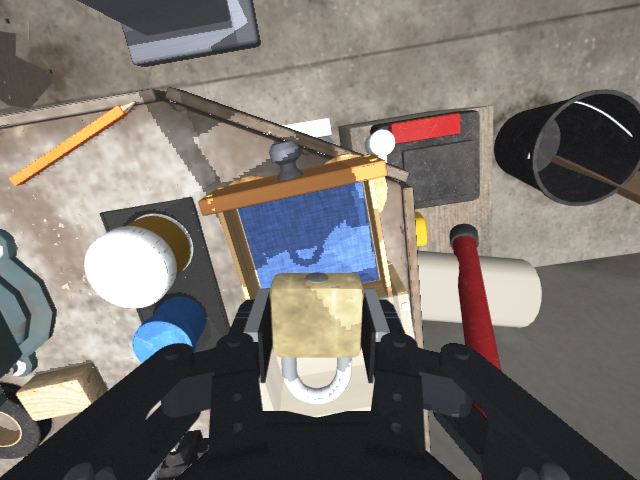

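The padlock is held level and square in the fingers (body 318,315, shackle to 318,400). I'll measure its offset in the hand and the heights round the anvil.

Run:
```python
from lock import *
s,im,d=snap('wrist'); 
x,y,z=s['tcp_pos']
P=cloud('wrist',d,s); print(P[320,318].round(4),P[285,318].round(4), 'tcp',s['tcp_pos'].round(4))
zt=float(np.median(P[300:340,300:340,2])); print('top z rel tcp',zt-z)
lock('wrist',im,d,s,zt,x-.05,x+.06,y-.0215,y+.0215,zt-.012,zt+.006)
t=np.load('top0.npz'); T=cloud('top',t['d'])
for X in (.48,.50,.515,.535,.555,.575,.595,.61):
    print(X,[ (round(float(np.max(np.append(q,-9))),3)) for Y in np.arange(-.11,.04,.01) for q in [T[(abs(T[...,0]-X)<.004)&(abs(T[...,1]-Y)<.004)&(t['d']>0)][:,2]]])
```

```text
[0.4742 0.291  0.1751] [0.4593 0.2933 0.1728] tcp [0.476  0.2897 0.1581]
top z rel tcp 0.01727943949046068
wrist z 0.1749 n 9571
all [484.6 286.6] [45.2 65.3] 81.2
body [485.  287.7] [43.3 64.9] 83.2
axis deg (body->all) -109.9 sep 1.1
0.48 [0.027, 0.027, -9.0, 0.12, 0.128, 0.127, 0.128, 0.128, 0.127, 0.126, 0.129, 0.125, 0.114, 0.004, 0.003]
0.5 [0.015, 0.016, -9.0, -9.0, 0.12, 0.119, 0.121, 0.121, 0.12, 0.119, 0.121, 0.119, 0.027, 0.017, 0.003]
0.515 [0.025, 0.028, -9.0, -9.0, 0.12, 0.123, 0.122, 0.122, 0.122, 0.121, 0.123, 0.113, 0.028, 0.016, 0.003]
0.535 [0.009, 0.009, -9.0, -9.0, 0.121, 0.123, 0.123, 0.123, 0.123, 0.123, 0.122, 0.118, 0.016, 0.015, 0.004]
0.555 [0.003, -9.0, -9.0, -9.0, 0.121, 0.125, 0.123, 0.124, 0.123, 0.123, 0.123, 0.113, 0.015, 0.003, 0.004]
0.575 [0.004, -9.0, -9.0, -9.0, 0.122, 0.124, 0.122, 0.123, 0.124, 0.123, 0.121, 0.112, 0.004, 0.004, 0.001]
0.595 [0.003, -9.0, -9.0, -9.0, 0.121, 0.123, 0.123, 0.122, 0.123, 0.123, 0.12, 0.115, 0.003, 0.028, 0.026]
0.61 [0.004, 0.022, -9.0, 0.021, 0.113, 0.021, -9.0, -9.0, 0.029, 0.029, 0.032, 0.033, 0.031, 0.033, 0.035]
```

```bash
python3 -m handwheel '[[[0,0,-1,-1],[0,0,-1,-0.48],[-0.25,-0.9,0,0],[-0.25,-0.9,0,0],[-0.25,-0.9,0,0],[-0.25,-0.9,0,0],[-0.25,-0.9,0,0],[-0.25,-0.9,0,0],[-0.25,-0.9,0,0],[-0.25,-0.9,0,0],[-0.25,-0.9,0,0],[-0.25,-0.9,0,0],[-0.25,-0.9,0,0],[0,0,0,0]]]'
python3 - <<'E'
from tri import *
togo(.545,-.04,.16)
s,im,d=snap('wrist','w7.png'); P=cloud('wrist',d,s); h=cv2.cvtColor(im,cv2.COLOR_RGB2HSV)
m=((abs(P[...,2]-.122)<.01)&(h[...,1]<50)&(h[...,2]>150)&(P[...,0]>.5)&(P[...,0]<.61)&(P[...,1]<.01)&(P[...,1]>-.09)).astype(np.uint8)
e,c=circ(im,m,(0,0,640,480)); r=cv2.minAreaRect(np.array([onz('wrist',p[0],.121,s)[:2] for p in c],np.float32)*1000); print(r, m.sum(), np.median(P[m>0],0))
a=cv2.minAreaRect(c)[0]; p,g=tri(*ray('wrist',a,s),*ray('top',(442,227.5))); print('tri',a,p.round(4),g.round(4))
E
```

```text
t: 26.05
tcp_pos: [0.5441, 0.0408, 0.2056]
tool_rot: [0.001, 1.0, 0.0, -0.001]
force: [0.2, 0.5, -2.4]
finger_gap: 0.452
gripper_force: 60.8
t 26.1 tcp [0.5441 0.0408 0.2056] yaw 89.85 turn -0.02 shift [-0.05 -3.23  1.82]
((554.702880859375, -39.144500732421875), (77.38671875, 58.05303955078125), 0.13128241896629333) 8152 [ 0.55224512 -0.04001558  0.11898447]
tri (202.197998046875, 254.77157592773438) [ 0.556  -0.0428  0.1121] 0.0013
```

View pics/w7.png

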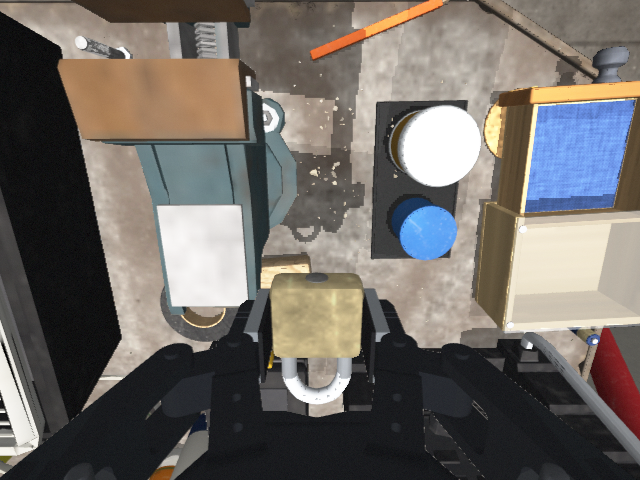

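The anvil pad is at (201,255), free, with both pots still upright on the mat at (430,145) and (427,230). Height .119–.121 and 77 × 58 mm fit the description.

```bash
python3 -m handwheel '[[[0,-0.8,0,0],[0,-0.8,0,0],[0,-0.8,0,0],[-0.02,-0.8,0,0],[0,-0.02,0.6,0],[0,0,0.8,0],[0,0,0.8,0],[0,0,0.4,0],[0,0,0.3,0],[0,0,0.2,0],[0,0,0,0],[0,0,0,0]]]'; python3 -c "
from h import *; togo(.5445,-.0398,.122)"
```

```text
t: 27.6
tcp_pos: [0.5454, -0.0385, 0.13]
tool_rot: [0.0, 1.0, -0.0, 0.001]
force: [-0.0, -0.5, -2.0]
finger_gap: 0.452
gripper_force: 60.8
t 27.6 tcp [ 0.5454 -0.0385  0.13  ] yaw 90.0 turn -0.0 shift [ 0.03 -0.05  0.32]
```

```bash
python3 -m handwheel '[[[0.03,-0.05,0.15,0],[0,0,0.1,0],[0,0,0,0],[0,0,0,0]]]'; python3 -m handwheel '[[[0,0,0.04,0],[0,0,0,0]]]'; python3 -m handwheel '[[[0,0,0.04,0],[0,0,0,0]]]'
```

```text
t: 28.1
tcp_pos: [0.5443, -0.0397, 0.1233]
tool_rot: [0.0, 1.0, -0.0, 0.0]
force: [-0.5, -0.4, -1.4]
finger_gap: 0.447
gripper_force: 60.8
t: 28.35
tcp_pos: [0.5442, -0.0397, 0.1223]
tool_rot: [0.0, 1.0, -0.0, -0.0]
force: [-0.2, 0.0, -1.2]
finger_gap: 0.453
gripper_force: 60.8
t: 28.6
tcp_pos: [0.5441, -0.0397, 0.1212]
tool_rot: [0.0, 1.0, 0.0, -0.0]
force: [0.2, 0.5, -1.3]
finger_gap: 0.455
gripper_force: 60.8
```

```bash
python3 -m handwheel '[[[0,0,0.03,0],[0,0,0,0]]]'; python3 -m handwheel '[[[0,0,0.03,0],[0,0,0,0]]]'
```

```text
t: 28.85
tcp_pos: [0.5443, -0.0397, 0.1207]
tool_rot: [0.0, 1.0, -0.0, 0.0]
force: [-0.9, -1.1, -0.2]
finger_gap: 0.447
gripper_force: 61.0
t: 29.1
tcp_pos: [0.5443, -0.0397, 0.1207]
tool_rot: [-0.0, 1.0, -0.0, 0.0]
force: [-1.7, 0.1, 5.7]
finger_gap: 0.457
gripper_force: 61.8
```

Contact with the anvil; release, rise, and check from the wrist.

```bash
python3 -m handwheel '[[[0,0,0,0],[0,0,0,0],[0,0,0,0],[0,0,-0.3,0],[0,0,-0.8,0],[0,0,-1,0],[0,0,-1,0],[0,0.4,-0.5,0],[0,0.8,0,0],[0,0.8,0,0],[0,0,0,0]]]' 56
python3 - <<'E'
from lock import *
togo(.4145,.2768,.025)
s,im,d=snap('wrist','w8.png'); P=cloud('wrist',d,s)
print(P[(P[...,0]>.52)&(P[...,0]<.545)&(abs(P[...,1]+.04)<.01)][:,2].mean())
lock('wrist',im,d,s,.139,.515,.6,-.075,-.005,.129,.15)
s,im,d=snap('top'); np.savez('t8.npz',im=im,d=d)
try: lock('top',im,d,None,.139,.515,.6,-.075,-.005,.129,.15)
except Exception as e: print(e)
E
```

```text
t: 30.48
tcp_pos: [0.5431, 0.0126, 0.2087]
tool_rot: [-0.002, 1.0, 0.0, -0.001]
force: [0.0, -0.5, -0.4]
finger_gap: 0.659
gripper_force: 0.0
t 30.5 tcp [0.5431 0.0126 0.2087] yaw 90.19 turn 0.03 shift [ 5.09 10.58  7.37]
0.2645839223906524
wrist z 0.1375 n 3634
all [554.8 -37.8] [39.8 62. ] 89.9
body [543.3 -37.8] [39.8 38.9] 89.8
axis deg (body->all) -0.2 sep 11.6
attempt to get argmax of an empty sequence
```

View pics/w8.png

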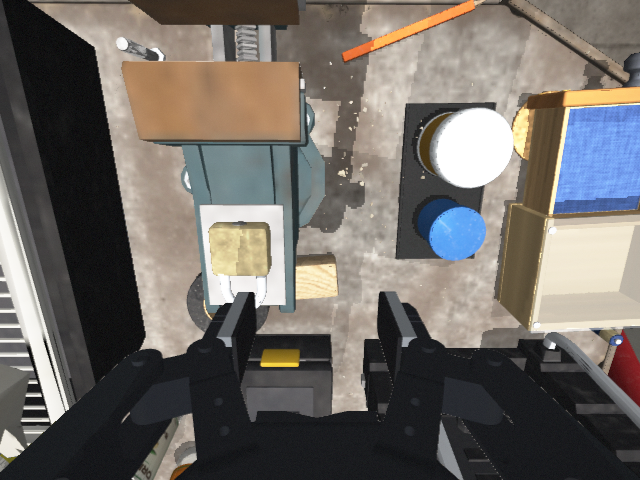

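The padlock lies flat in the middle of the pad (body at 239,249), about 3 mm from its centre by measurement. Now shut the drawer.

```bash
python3 -m handwheel '[[[0.46,0.96,0,0],[0.46,0.96,0,0],[0.46,0.96,0,0],[0.46,0.96,0,0],[0.46,0.96,0,0],[0.46,0.96,0,0],[0.46,0.96,0,0],[0.46,0.96,0,0],[0.46,0.96,0,0],[0.46,0.96,0,0],[0.46,0.96,0,0],[0,0,1,-0.5],[0,0,1,0],[0,0,1,0],[0,0,0,0]]]' 50
python3 - <<'E'
from h import *
togo(.4145,.2768,.027)
s,im,d=snap('wrist'); P=cloud('wrist',d,s)
m=(P[...,2]>.035)&(P[...,2]<.06)&(P[...,0]>.39)&(P[...,0]<.42)&(P[...,1]>.25)&(P[...,1]<.31); q=P[m]; print('knob',len(q),q.min(0).round(4),q.max(0).round(4),np.median(q,0).round(4))
E
```

```text
t: 32.45
tcp_pos: [0.4166, 0.2734, 0.1331]
tool_rot: [-0.026, 1.0, -0.001, -0.002]
force: [0.0, -0.0, 0.6]
finger_gap: 0.583
gripper_force: 0.0
t 32.5 tcp [0.4166 0.2734 0.1331] yaw 92.96 turn 0.49 shift [0.06 0.15 4.24]
knob 639 [0.4063 0.2659 0.0371] [0.4199 0.2876 0.0559] [0.4114 0.2765 0.0515]
```

```bash
python3 -m handwheel '[[[0.06,0.13,0.9,0],[0,0,0.9,0],[0,0,0.9,0],[0,0,0.9,0],[0,0,0.6,0],[0,0,0,0]]]' 50; python3 -m handwheel '[[[0,0,0,0],[0,0,0,0],[0,0,0,0],[0,0,0,0],[0,0,0,0],[-0.4,0,0,0],[-0.6,0,0,0],[-0.6,0,0,0],[-0.6,0,0,0],[-0.6,0,0,0],[-0.5,0,0,0],[-0.3,0,0,0],[-0.1,0,0,0],[0,0,0,0],[0,0,0,0]]]' 10 40; python3 -c "
from h import *; togo(.5064,.282,.027)"
```

```text
t: 33.25
tcp_pos: [0.4162, 0.2774, 0.0296]
tool_rot: [-0.026, 1.0, -0.0, -0.0]
force: [0.3, 0.2, -0.5]
finger_gap: 0.581
gripper_force: 0.0
t: 35.12
tcp_pos: [0.5083, 0.2821, 0.0309]
tool_rot: [-0.026, 1.0, -0.0, -0.0]
force: [-3.3, -2.8, 7.5]
finger_gap: 0.233
gripper_force: 39.4
t 35.1 tcp [0.5083 0.2821 0.0309] yaw 93.02 turn 0.5 shift [0.07 0.   0.16]
```

```bash
python3 -m handwheel '[[[-0.06,0,0,0],[0,0,0,0]]]'; python3 -m handwheel '[[[0,0,0,0],[0,0,0,0],[0,0,0,0],[0,0,-0.4,0],[0,0,-1,0],[0,0,-1,0],[0,0,-1,0],[0,0,-1,0],[0,0,0,0.5],[0,0,0,0]]]' 66
python3 - <<'E'
from h import *
togo(.483,.1416,.015)
s,im,d=snap('wrist','w9.png'); P=cloud('wrist',d,s)
m=(P[...,2]>.035)&(P[...,2]<.06)&(P[...,0]>.485)&(P[...,0]<.512)&(P[...,1]>.25)&(P[...,1]<.31); q=P[m]; print('knob',len(q),q.min(0).round(4),q.max(0).round(4),np.median(q,0).round(4))
for n,lo,hi in(('tin',.058,.07),('pot',.047,.0575)):
    q=P[(P[...,2]>lo)&(P[...,2]<hi)&(P[...,0]>.43)&(P[...,0]<.6)&(P[...,1]>.09)&(P[...,1]<.2)];print(n,len(q),((q.max(0)+q.min(0))/2).round(4),np.ptp(q,0).round(3))
E
```

```text
t: 35.38
tcp_pos: [0.5082, 0.2821, 0.0308]
tool_rot: [-0.026, 1.0, -0.0, -0.002]
force: [-4.7, -3.6, 10.9]
finger_gap: 0.234
gripper_force: 39.6
t: 36.62
tcp_pos: [0.5101, 0.2825, 0.1407]
tool_rot: [-0.0, 1.0, 0.0, 0.001]
force: [0.8, 0.0, -0.4]
finger_gap: 0.774
gripper_force: 0.0
t 36.6 tcp [0.5101 0.2825 0.1407] yaw 90.03 turn 0.01 shift [ 1.09 -5.64  5.02]
knob 609 [0.4977 0.2708 0.0366] [0.5119 0.2929 0.0567] [0.503  0.2825 0.0516]
tin 7445 [0.4821 0.1432 0.0614] [0.064 0.065 0.007]
pot 4079 [0.5175 0.1462 0.0523] [0.135 0.059 0.01 ]
```

View pics/w9.png

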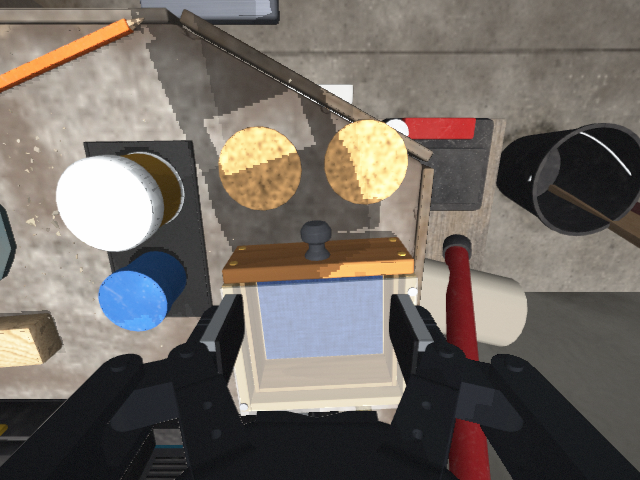

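The drawer is shut (the knob is back where it started), and tin (110,203) and pot (135,297) still stand on the mat with both corks free. I'll take the pot back first.

```bash
python3 -m handwheel '[[[-0.33,-0.93,0,0],[-0.33,-0.93,0,0],[-0.33,-0.93,0,0],[-0.33,-0.93,0,0],[-0.33,-0.93,0,0],[-0.33,-0.93,0,0],[0,0,0.8,0],[0,0,0,0]]]' 66; python3 -c "
from h import *; togo(.5597,.1425,.0145)"
```

```text
t: 37.67
tcp_pos: [0.558, 0.1424, 0.1183]
tool_rot: [0.0, 1.0, -0.0, -0.002]
force: [-0.3, 0.2, -0.3]
finger_gap: 0.773
gripper_force: 0.0
t 37.7 tcp [0.558  0.1424 0.1183] yaw 89.98 turn -0.0 shift [-0.09  0.    4.15]
```

```bash
python3 -m handwheel '[[[-0.04,0,0.9,0],[0,0,0.9,0],[0,0,0.9,0],[0,0,0.8,0],[0,0,0.55,0],[0,0,0,0]]]'; python3 -m handwheel '[[[0,0,0,0],[0,0,0,0],[0,0,0,0],[0,0,0,0],[0,0,0,0]]]' 40 40; python3 -m handwheel '[[[0,0,-0.6,0],[0,0,-0.8,0],[0,0,-0.9,0],[0,0,-0.9,0],[0,0,-0.8,0],[0.49,0.92,0,0],[0.49,0.92,0,0],[0.49,0.92,0,0],[0.49,0.92,0,0],[0.49,0.92,0,0],[0.49,0.92,0,0],[0.49,0.92,0,0],[0.49,0.92,0,0],[0,0,0,0]]]'; python3 -c "
from h import *; togo(.4622,.3254,.0155)"
```

```text
t: 38.42
tcp_pos: [0.5598, 0.1431, 0.0179]
tool_rot: [-0.0, 1.0, -0.0, -0.001]
force: [-0.1, 0.4, 0.6]
finger_gap: 0.775
gripper_force: 0.0
t: 39.05
tcp_pos: [0.561, 0.143, 0.0193]
tool_rot: [-0.0, 1.0, 0.0, 0.001]
force: [0.0, 0.1, 6.2]
finger_gap: 0.596
gripper_force: 41.9
t: 40.8
tcp_pos: [0.4612, 0.328, 0.1189]
tool_rot: [-0.001, 1.0, -0.0, -0.0]
force: [0.3, 0.4, -0.5]
finger_gap: 0.596
gripper_force: 41.9
t 40.8 tcp [0.4612 0.328  0.1189] yaw 90.16 turn 0.03 shift [-0.04 -0.1   4.14]
```

```bash
python3 -m handwheel '[[[-0.08,-0.09,0.9,0],[0,0,0.9,0],[0,0,0.8,0],[0,0,0.6,0],[0,0,0.4,0],[0,0,0.2,0],[0,0,0.08,0],[0,0,0,0],[0,0,0,0]]]'; python3 -c "
from h import *; togo(.4632,.3254,.0205)"
```

```text
t: 41.92
tcp_pos: [0.4647, 0.3248, 0.022]
tool_rot: [-0.0, 1.0, 0.0, 0.0]
force: [-0.1, -0.2, -0.9]
finger_gap: 0.596
gripper_force: 41.9
t 41.9 tcp [0.4647 0.3248 0.022 ] yaw 90.0 turn 0.0 shift [0.06 0.02 0.06]
```

Release gently, then go for the tin with the fingers at 80 mm.

```bash
python3 -m handwheel '[[[0.05,0.02,0.07,0],[0,0,0,0]]]'; python3 -m handwheel '[[[0,0,0,0],[0,0,0,0],[0,0,0,0],[0,0,-0.4,0],[0,0,-1,0],[0,0,-1,0],[0,0,-1,0],[0,0,-1,0],[0,0,0,0]]]' 66; python3 -m handwheel '[[[-0.1,-0.92,0,0],[-0.1,-0.92,0,0],[-0.1,-0.92,0,0],[-0.1,-0.92,0,0],[-0.1,-0.92,0,0],[-0.1,-0.92,0,0],[-0.1,-0.92,0,0],[-0.1,-0.92,0,0],[0,0,0.4,0],[0,0,0,0]]]' 80
python3 - <<'E'
from h import *
togo(.4828,.1423,.0155)
s,im,d=snap('wrist'); P=cloud('wrist',d,s)
for n,lo,hi,a,b in(('tin',.058,.07,.09,.2),('pot',.047,.0575,.28,.37)):
    q=P[(P[...,2]>lo)&(P[...,2]<hi)&(P[...,0]>.42)&(P[...,0]<.51)&(P[...,1]>a)&(P[...,1]<b)];print(n,len(q),((q.max(0)+q.min(0))/2).round(4),np.ptp(q,0).round(3))
E
```

```text
t: 42.18
tcp_pos: [0.4637, 0.3253, 0.0203]
tool_rot: [-0.0, 1.0, 0.0, 0.001]
force: [-0.2, 0.1, 3.1]
finger_gap: 0.596
gripper_force: 42.0
t: 43.3
tcp_pos: [0.4646, 0.3258, 0.1322]
tool_rot: [-0.0, 1.0, 0.001, 0.002]
force: [-0.8, -0.5, -0.0]
finger_gap: 0.772
gripper_force: 0.0
t: 44.55
tcp_pos: [0.482, 0.1414, 0.1185]
tool_rot: [0.0, 1.0, 0.0, -0.002]
force: [-0.5, 0.5, -0.3]
finger_gap: 0.939
gripper_force: 0.0
t 44.5 tcp [0.482  0.1414 0.1185] yaw 89.98 turn -0.0 shift [-0.05  0.04  4.12]
tin 7646 [0.4797 0.1427 0.0612] [0.061 0.065 0.006]
pot 5473 [0.4727 0.3145 0.0516] [0.074 0.069 0.009]
```

```bash
python3 -m handwheel '[[[-0.03,0.03,0.9,0],[0,0,0.9,0],[0,0,0.9,0],[0,0,0.8,0],[0,0,0.55,0],[0,0,0,0]]]'; python3 -m handwheel '[[[0,0,0,0],[0,0,0,0],[0,0,0,0],[0,0,0,0],[0,0,0,0]]]' 50 40; python3 -m handwheel '[[[0,0,-0.6,0],[0,0,-0.8,0],[0,0,-0.9,0],[0,0,-0.9,0],[0,0,-0.4,0],[0.17,0.8,0,0],[0.17,0.96,0,0],[0.17,0.96,0,0],[0.17,0.96,0,0],[0,0.16,0,0],[0,0,0,0]]]'; python3 -c "
from h import *; togo(.466,.2383,.0165)"
```

```text
t: 45.35
tcp_pos: [0.4833, 0.1423, 0.0177]
tool_rot: [-0.0, 1.0, -0.0, -0.001]
force: [-0.4, 1.2, 1.1]
finger_gap: 0.938
gripper_force: 0.0
t: 45.98
tcp_pos: [0.4843, 0.142, 0.0192]
tool_rot: [0.0, 1.0, 0.0, 0.001]
force: [-1.5, 1.6, 5.3]
finger_gap: 0.754
gripper_force: 44.5
t: 47.35
tcp_pos: [0.4667, 0.2377, 0.1083]
tool_rot: [-0.0, 1.0, -0.0, -0.0]
force: [0.1, -0.2, -1.4]
finger_gap: 0.755
gripper_force: 44.9
t 47.4 tcp [0.4667 0.2377 0.1083] yaw 90.04 turn 0.01 shift [0.03 0.03 3.67]
```

```bash
python3 -m handwheel '[[[-0.02,0.03,0.9,0],[0,0,0.9,0],[0,0,0.7,0],[0,0,0.5,0],[0,0,0.3,0],[0,0,0.1,0],[0,0,0.06,0],[0,0,0,0],[0,0,0,0]]]'; python3 -c "
from h import *; togo(.4673,.2383,.0202)"
```

```text
t: 48.48
tcp_pos: [0.4677, 0.2388, 0.0224]
tool_rot: [-0.0, 1.0, 0.0, 0.0]
force: [-0.5, 0.7, -2.6]
finger_gap: 0.745
gripper_force: 44.9
t 48.5 tcp [0.4677 0.2388 0.0224] yaw 90.01 turn 0.0 shift [ 0.01 -0.02  0.09]
```

Lower the last 2 mm, open only to 76 mm (the pot is beside it), rise and withdraw.

```bash
python3 -m handwheel '[[[0.01,-0.02,0.09,0],[0,0,0,0]]]'; python3 -m handwheel '[[[0,0,0,0],[0,0,0,0],[0,0,0,0],[0,0,-0.4,0],[0,0,-1,0],[0,0,-1,0],[0,0,-1,0],[0,0,-1,0],[0,0,-1,0],[0,-0.9,-1,0],[0,-0.9,0,0],[0,-0.9,0,0],[0,-0.9,0,0],[0,-0.9,0,0],[0,-0.9,0,0],[0,-0.9,0,0],[0,-0.9,0,0],[0,-0.9,0,0],[0,0,0,0]]]' 76;  python3 - <<'E'
from tri import *
z=np.load('top0.npz'); s,im,d=snap('top','t9.png')
for n,lo,hi,b in(('pot',.047,.06,(198,258,247,307)),('tin',.057,.072,(245,255,300,305))):
    for I,D in((z['im'],z['d']),(im,d)):
        P=cloud('top',D); e,_=circ(I,((P[...,2]>lo)&(P[...,2]<hi)&(D>0)).astype(np.uint8),b); print(n,onz('top',e[0],(lo+hi)/2).round(4),np.round(e[1],1))
s,im,d=snap('side','s9.png')
E
```

```text
t: 48.72
tcp_pos: [0.4675, 0.2383, 0.0202]
tool_rot: [-0.0, 1.0, 0.0, 0.0]
force: [-0.6, -0.2, 1.4]
finger_gap: 0.752
gripper_force: 45.1
t: 51.1
tcp_pos: [0.4673, 0.0346, 0.1804]
tool_rot: [0.001, 1.0, -0.0, 0.0]
force: [0.7, -0.1, -0.1]
finger_gap: 0.889
gripper_force: 0.0
pot [0.4612 0.3244 0.0535] [29.9 30.5]
pot [0.4614 0.326  0.0535] [29.8 30.2]
tin [0.4656 0.2377 0.0645] [37.7 37.9]
tin [0.4652 0.2389 0.0645] [37.6 38. ]
```

View pics/t9.png

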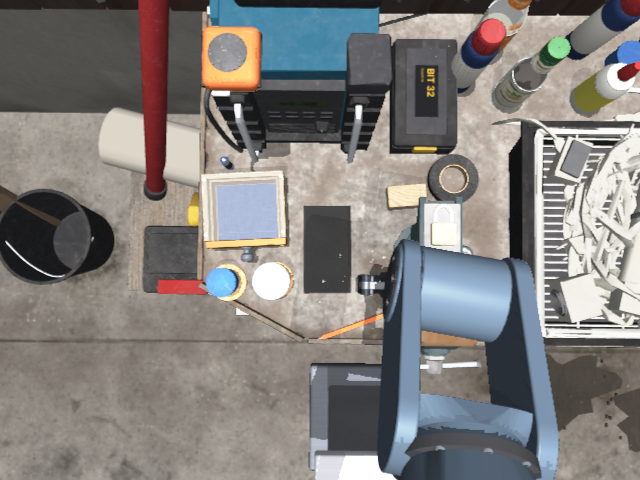

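The final top view shows pot (222,282) and tin (271,280) back on their discs within 2 mm of the start, the drawer shut (knob 248,256), and the padlock on the anvil (443,233). The gripper is clear of everything.

```bash
python3 -c "
from station import sign_off; print(sign_off())"
```

```text
the job is handed in; nothing more can be done
None
```

The job is handed in at about 51 s on the robot's clock, verdict not shown: the padlock lies flat about 3 mm from the anvil's centre, the drawer is shut, and the wax tin and blue pot stand on their own discs within 2 mm of the start.

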